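Test the bench mill's pull switch

ROBOT

A 6-joint arm with a two-finger parallel gripper is mounted at the origin on the work surface. World frame = base frame: x ahead of the robot, y to its left, z up, the work surface at z = 0. Lengths are in m, angles in rad, forces in N, time in s.
With the tool pointing down it reaches from about 0.35 to 0.95 m from the base axis. Payload 17.4 kg.
Tool frame: the origin (TCP) lies on the centre line of the jaws, within the pads' length; the fingertips stand ahead of it and the grasp point (between the pads) lies 3 mm ahead of it (tcp_to_tips is the z of the fingertips in the tool frame, in m); z points along the fingers, y is the line along which they close (so a half turn about z gives the same grasp; the last joint's range is limited). The gripper opens to 93 mm and grips with 3 to 60 N. Pads are 15 mm wide; open, the fingers measure 128 mm over their backs; the gripper's body (75 mm by 188 mm) begins 65 mm behind the grasp point.
Start: joints at [1.283, 0.116, 1.442, -0, 1.584, -0.038], TCP at [0.167, 0.654, 0.241] pointing down, gripper open.
Joint ranges: [-2.83, 2.83], [-0.83, 2.19], [0.07, 2.5], [-1.14, 4.28], [0.01, 3], [-2.97, 2.97]. Speed limits (rad/s): [1.89, 1.89, 2.22, 3.14, 3.14, 3.14].

INTERFACE

Orientations are given as a rotation vector (axis times angle).
In Python, from bench import state, capture, camera_info, finish_job, recognise, silhouettes, pinpoint, tcp_to_tips gives the robot as it stands.
- The arm moves only by the shell command python3 -m jog 'ROWS'. ROWS is JSON, a list of rows, each a list of 7 numbers: the shift along the world's x, y, z normalised to -1 to 1, where 1 is 0.2 m, then the turn, a rotation vector about the world's x, y, z normalised to -1 to 1, where 1 is pi/4 rad, then the opening, from -1 (shut) to 1 (fully open). A call has 1 to 12 rows; each row shifts and turns the commanded pose from where the row before left it; what a row does not reach is not made up. A row lasts 1/12 s, in which the tool goes at most 41.7 mm and 7.16 degrees, less where a joint would pass 70% of its speed; a pose out of reach is approached as far as the arm can. A call with a number of a shift or a turn outside -1 to 1 is refused whole. A call with a gripper value outside its range is refused whole. The fingers move at their own pace and stop on an object; the grip force is fixed at half the most. Time passes only in rows, so rows that do not move let the fingers close. It gives the time, the measured TCP pose, the force, the opening and the grip force at its end, in the units of the state.
- state(): the state, without advancing time (a new reading comes with each control period).
- capture(name): name is "scene" or "top" or "wrist"; returns (picture, depth): 480x640x3 uint8, blue, green, red; 480x640 float32, m along the optical axis (not along the pixel's ray), 0 where there is no reading.
- camera_info(name): a dict with "fx", "fy", "cx", "cy" (pixels), "D" ([k1, k2, p1, p2, k3] as OpenCV has them; the pictures are not rectified), "xyz" and "orientation" of the camera in the world; the wrist camera has in their place "tool_from_camera" (4x4, takes a point from camera to tool coordinates, whose origin is the TCP and whose axes are the flange's). Camera axes: x right, y down, z forward; pixel columns grow to the right and rows downward; lengths in m; the calibration is good to about 2 mm. A picture is of the moment at which its call begins: read the wrist's pose just before it. camera_info takes no time and is no camera call.
- finish_job(): hands the job in; it is judged then, once.
Trained networks look in the newest picture that a camera, given by its name, has taken for a name from the list of things; names that differ only in an ending like _2 or _b are one class to them, and where a whole thing is asked for, a point or a joint stands for the part that bears it (a point fixed in the world has none). Each returns a list of dicts, best first, with "confidence" (0 to 1); they miss things now and then, are a little off and sometimes report something else, mostly with a low value. They report only what shows in the picture. A call takes as long as a camera call. They do not tell look-alikes from the thing itself.
- recognise(camera, label): "box" ([centre column, centre row, width, height] in pixels, round what is visible of it).
- silhouettes(camera, label): "mask" (480x640 bool, what is visible of it) and "box" ([centre column, centre row, width, height] in pixels, round what is visible of it).
- pinpoint(camera, label): "position" ([column, row] in pixels: a listed point, or the origin of a listed thing).
The state is a dict: "time_s": time; "joints": joint angles; "qd": joint speeds; "effort": joint torques, N m; "position": TCP position; "tcp_rot": TCP orientation; "force": force on the tool from outside, world axes, zero at the start; "ft_torque": the same for the moment, N m; "grip_width": opening from 0.0 (shut) to 1.0 (fully open); "grasp_force": force on a finger pad.
Only numpy, scipy, OpenCV 4.12 (cv2) and the standard library are available. Lean on these libraries where they do the work, as an engineer would, in place of code of your own. Each camera call takes 0.05 s, during which the arm holds its last target. There are 200 camera calls.

TASK

Test the bench mill's pull switch, the switch box whose knob has a round mushroom head: pull the knob straight up until it clicks on, leave it on for about a second, then push it fully back in and let go. The pull switch with the square head belongs to the dust extractor: leave it pushed in. The third box, with the low broad dial, has nothing to pull.

Things in the scene. Friction and masses are not known exactly. Their poses are not given: they have to be found in the camera images.
- mill_knob (a joint): How far the round knob of the mill's switch is pulled out, in m: 0 = fully in (off, as at the start), 0.025 = fully out (on), against a stop. It slides straight up and down. A click spring drives it to the nearer end (the middle is 0.0125) and holds it there: about 5 N starts it either way.
- mill_knob_head (a point): Centre of the round black head of the mill's knob; moves with it. Head 36 mm across, from 10 mm below this point to 11 mm above, on a 12 mm steel stem. With the knob in, this point is 28 mm above its fixed grey box (80 x 80 mm, 55 mm high) and 83 mm above the bench. z up, x and y along the box's sides. Three like boxes stand side by side in any order, middles 200 mm or more apart.
- vac_knob (a joint): How far the dust extractor's square knob is pulled out, in m: 0 = fully in (off, as at the start, and to stay so), 0.025 = out. Same spring and travel.
- vac_knob_head (a point): Centre of the square black head of the dust extractor's knob: 34 x 34 mm, 20 mm high, on the same kind of stem and box, at the same height. z up, x and y along the box's sides.
Mind the look-alikes: they are no part of the job. Leave any purple look-alike of the part that bears mill_knob alone. What is shaped like the part that bears vac_knob but blue is not meant.

How it is judged:
On the way:
1. the mill's round knob is pulled out to on and left there (value of joint mill_knob above 0.02 m), for 0.5 s.
At the end, for the whole second after the job is handed in: The mill's round knob, having been out to on (more than 20 mm) for at least half a second, is pushed back in to within 4 mm of fully in, and the extractor's square knob is in to within 4 mm (value of joint each of mill_knob, vac_knob below 0.004 m); the robot touches nothing.
It fails at once if the dust extractor's square knob is pulled out more than 10 mm (value of joint vac_knob above 0.01 m).
It also fails if it takes over 29 s, if anything falls off the work surface, if the arm or the gripper's body presses on something with over 40 N, if the wrist force passes 120 N, or if a joint passes its speed limit or range.

## Working session

There is one attempt and no reset: what is moved stays moved. The work goes in short steps, Python scripts to look and compute and a shell command to move; the robot and the scene stay as the last step left them, time stands still between calls to the robot, and variables do not carry over. Pictures are saved under pics/ and viewed, at most 10 in all, crops included, and the job is handed in when it is done.

```bash
mkdir -p pics
cat > h.py <<'E'
import numpy as np, cv2
from scipy.spatial.transform import Rotation as R
from bench import *
def cam(name):
    i=camera_info(name); K=np.array([[i['fx'],0,i['cx']],[0,i['fy'],i['cy']],[0,0,1.]]); D=np.array(i['D'],float)
    if name=='wrist':
        s=state(); T=np.eye(4); T[:3,:3]=R.from_rotvec(s['tcp_rot']).as_matrix(); T[:3,3]=s['position']
        M=T@np.array(i['tool_from_camera'])
        return K,D,M[:3,:3],M[:3,3]
    o=np.array(i['orientation'],float)
    Rm=o if o.shape==(3,3) else (R.from_rotvec(o) if o.size==3 else R.from_quat(o)).as_matrix()
    return K,D,Rm,np.array(i['xyz'])
def at_z(c,px,z):
    K,D,Rm,t=c; u=cv2.undistortPoints(np.array([[px]],float),K,D)[0,0]
    d=Rm@np.array([u[0],u[1],1]); return t+d*(z-t[2])/d[2]
def at_d(c,px,dep):
    K,D,Rm,t=c; u=cv2.undistortPoints(np.array([[px]],float),K,D)[0,0]
    return t+Rm@np.array([u[0],u[1],1])*dep
E
python3 - <<'E'
from h import *
print(camera_info('top')); print(state()['tcp_rot'],tcp_to_tips)
for n in ['top','scene']:
    c=cam(n); p,d=capture(n); cv2.imwrite(f'pics/{n}.png',p)
    for l in ['mill_knob_head','vac_knob_head']:
        for r in pinpoint(n,l)[:4]:
            px=r['position']; print(n,l,px,round(r['confidence'],2),at_z(c,px,.083).round(3))
            q=[int(v) for v in px]; print('  depth',at_d(c,px,d[q[1],q[0]]).round(3))
E
```

```text
{'fx': 467.87919489346694, 'fy': 467.87919489346694, 'cx': 325.12925701941157, 'cy': 239.20868722232132, 'D': array([-0.12597008,  0.        ,  0.        ,  0.        ,  0.        ]), 'xyz': array([ 0.49109356, -0.08146637,  0.99097246]), 'orientation': array([-2.15202607,  2.18303113, -0.08642345])}
[-3.91331271e-01 -3.11692750e+00  1.83389959e-03] 0.022
top mill_knob_head [273.6, 259.9] 0.73 [0.537 0.031 0.083]
  depth [0.536 0.03  0.092]
top mill_knob_head [272.3, 186.0] 0.49 [0.683 0.033 0.083]
  depth [0.681 0.032 0.095]
top vac_knob_head [521.2, 300.2] 0.85 [ 0.45  -0.454  0.083]
  depth [ 0.45  -0.449  0.093]
top vac_knob_head [440.1, 273.0] 0.78 [ 0.506 -0.293  0.083]
  depth [ 0.506 -0.291  0.09 ]
scene mill_knob_head [360.3, 221.6] 0.76 [0.527 0.034 0.083]
  depth [0.534 0.029 0.093]
scene mill_knob_head [399.9, 270.8] 0.57 [0.678 0.024 0.083]
  depth [0.682 0.019 0.092]
scene vac_knob_head [136.4, 297.0] 0.75 [ 0.435 -0.453  0.083]
  depth [ 0.442 -0.452  0.092]
scene vac_knob_head [227.3, 282.9] 0.72 [ 0.507 -0.284  0.083]
  depth [ 0.512 -0.286  0.091]
```

View pics/top.png

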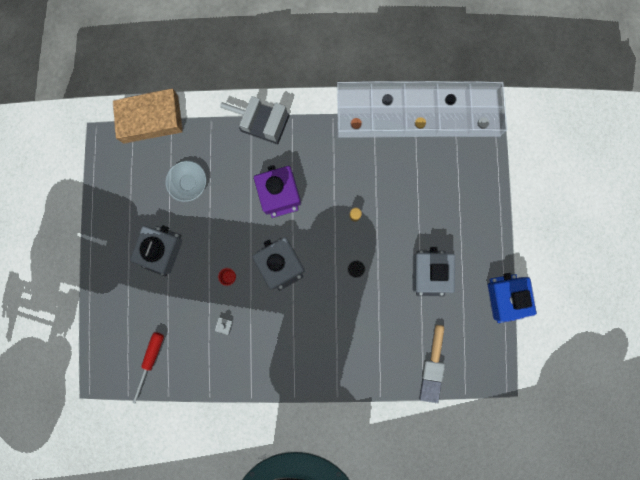

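View pics/scene.png

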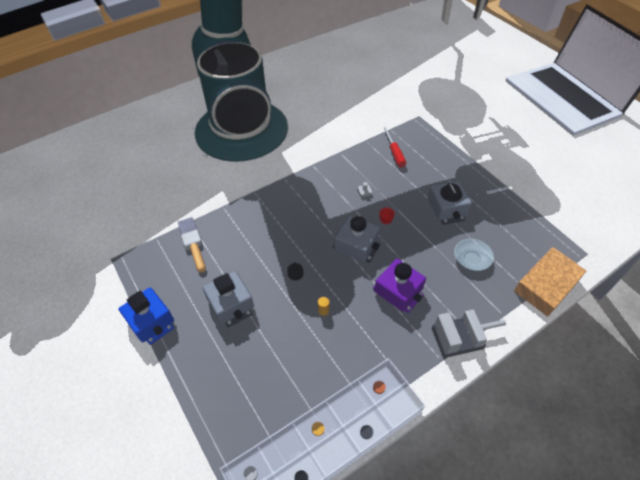

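The mill's knob is the grey box at top pixel (273,260), which is about (0.535, 0.030). The purple box at (275,186) and blue box at (520,300) are decoys. The vac knob is at (439,272) and the dial at (152,248). All heights agree with the given 83 and 94 mm. I'm moving above the mill knob now.

```bash
python3 -m jog '[[0.092,-0.156,-0.01,0,0,0,1],[0.092,-0.156,-0.01,0,0,0,1],[0.092,-0.156,-0.01,0,0,0,1],[0.092,-0.156,-0.01,0,0,0,1],[0.092,-0.156,-0.01,0,0,0,1],[0.092,-0.156,-0.01,0,0,0,1],[0.092,-0.156,-0.01,0,0,0,1],[0.092,-0.156,-0.01,0,0,0,1],[0.092,-0.156,-0.01,0,0,0,1],[0.092,-0.156,-0.01,0,0,0,1]]'; python3 -m jog '[[0.092,-0.156,-0.01,0,0,0,1],[0.092,-0.156,-0.01,0,0,0,1],[0.092,-0.156,-0.01,0,0,0,1],[0.092,-0.156,-0.01,0,0,0,1],[0.092,-0.156,-0.01,0,0,0,1],[0.092,-0.156,-0.01,0,0,0,1],[0.092,-0.156,-0.01,0,0,0,1],[0.092,-0.156,-0.01,0,0,0,1],[0.092,-0.156,-0.01,0,0,0,1],[0.092,-0.156,-0.01,0,0,0,1],[0,0,0,0,0,0,1],[0,0,0,0,0,0,1]]'
cat > look.py <<'E'
from h import *
import sys
c=cam('wrist'); p,d=capture('wrist'); cv2.imwrite(sys.argv[1],p)
print(state()['position'],state()['time_s'])
for r in pinpoint('wrist','mill_knob_head')[:3]:
    px=r['position']; q=[int(v) for v in px]; print(px,r['confidence'],at_z(c,px,.083).round(4),at_d(c,px,d[q[1],q[0]]).round(4))
for r in silhouettes('wrist','mill_knob_head')[:3]: print(r['box'],r['confidence'])
# dark top disc by depth: points with z 0.09..0.1
v,u=np.where(d>0); K,D,Rm,t=c
n=cv2.undistortPoints(np.stack([u,v],1).astype(float)[:,None],K,D)[:,0]
P=t+(np.c_[n,np.ones(len(n))]*d[v,u][:,None])@Rm.T
for zlo,zhi in [(.088,.1),(.113,.125)]:
    m=(P[:,2]>zlo)&(P[:,2]<zhi)&(np.hypot(P[:,0]-.534,P[:,1]-.03)<.035)
    if m.sum()>50: print('disc',m.sum(),P[m].mean(0).round(4),P[m].min(0).round(4),P[m].max(0).round(4))
E
python3 look.py pics/w1.png
```

```text
time_s: 1.13
position: [0.3513, 0.3404, 0.2207]
tcp_rot: [0.391, 3.117, 0.001]
force: [-0.8, -0.1, 0.8]
grip_width: 1.003
grasp_force: 0.0
time_s: 2.13
position: [0.5352, 0.0287, 0.2002]
tcp_rot: [-0.396, -3.116, 0.0]
force: [-0.9, 0.0, -0.7]
grip_width: 0.999
grasp_force: 0.0
[0.53483578 0.02972211 0.2004402 ] 2.1833
[359.0, 389.6] 0.9 [0.6861 0.0291 0.083 ] [0.5171 0.0421 0.2893]
[311.8, 228.1] 0.73 [0.5302 0.0257 0.083 ] [0.5277 0.0266 0.0942]
[360.1, 376.9, 36.9, 14.9] 0.78
[313.4, 231.6, 45.1, 47.1] 0.62
disc 1554 [0.5299 0.0275 0.0928] [0.5135 0.0098 0.0881] [0.5485 0.0445 0.096 ]
```

View pics/w1.png

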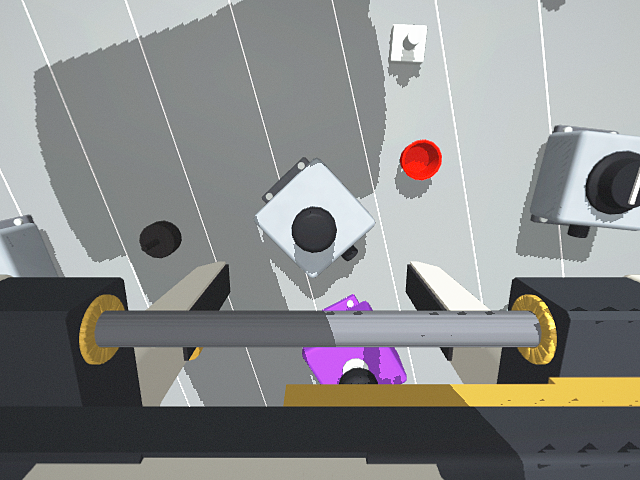

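```bash
python3 -m jog '[[-0.025,-0.01,-0.1,0,0,0,1],[0,0,-0.1,0,0,0,1],[0,0,-0.1,0,0,0,1],[0,0,-0.1,0,0,0,1],[0,0,-0.08,0,0,0,1],[0,0,-0.06,0,0,0,1],[0,0,-0.03,0,0,0,1],[0,0,0,0,0,0,1],[0,0,0,0,0,0,1]]'
```

```text
time_s: 3.03
position: [0.5301, 0.0284, 0.0873]
tcp_rot: [0.39, 3.117, 0.0]
force: [0.4, -0.3, 0.9]
grip_width: 1.005
grasp_force: 0.0
```

The wrist image shows the round head at (314,229) on the grey box, with the purple decoy behind it at (358,375). The jaws now straddle the head, so I'm closing them.

```bash
python3 -m jog '[[0,0,0,0,0,0,-1],[0,0,0,0,0,0,-1],[0,0,0,0,0,0,-1],[0,0,0,0,0,0,-1],[0,0,0,0,0,0,-1],[0,0,0,0,0,0,-1],[0,0,0,0,0,0,-1],[0,0,0,0,0,0,-1],[0,0,0,0,0,0,-1],[0,0,0,0,0,0,-1],[0,0,0,0,0,0,-1],[0,0,0,0,0,0,-1]]'
```

```text
time_s: 4.03
position: [0.5297, 0.0272, 0.0867]
tcp_rot: [-0.392, -3.117, 0.003]
force: [-2.9, -6.3, 2.0]
grip_width: 0.372
grasp_force: 30.0
```

```bash
python3 -m jog '[[0,0,0.015,0,0,0,-1],[0,0,0.02,0,0,0,-1],[0,0,0.02,0,0,0,-1],[0,0,0.02,0,0,0,-1],[0,0,0.02,0,0,0,-1],[0,0,0.02,0,0,0,-1],[0,0,0.012,0,0,0,-1],[0,0,0,0,0,0,-1],[0,0,0,0,0,0,-1],[0,0,0,0,0,0,-1]]'
```

```text
time_s: 4.87
position: [0.5296, 0.0272, 0.1118]
tcp_rot: [-0.392, -3.117, 0.003]
force: [-0.8, -7.9, -2.1]
grip_width: 0.374
grasp_force: 30.0
```

```bash
python3 -m jog '[[0,0,0,0,0,0,1],[0,0,0,0,0,0,1],[0,0,0,0,0,0,1],[0,0,0,0,0,0,1],[0,0,0,0,0,0,1],[0,0,0,0,0,0,1],[0,0,0.1,0,0,0,1],[0,0,0.1,0,0,0,1],[0,0,0.1,0,0,0,1],[0,0,0.1,0,0,0,1],[0,0,0,0,0,0,1],[0,0,0,0,0,0,1]]'; python3 look.py pics/w2.png
```

```text
time_s: 5.87
position: [0.5302, 0.0281, 0.1929]
tcp_rot: [0.391, 3.115, 0.0]
force: [0.5, 0.4, -0.2]
grip_width: 0.996
grasp_force: 0.0
[0.52983697 0.02808011 0.19174382] 5.9167
[315.1, 244.6, 53.3, 51.5] 0.85
[361.6, 380.3, 25.9, 8.8] 0.62
disc 1965 [0.5297 0.0275 0.1178] [0.5133 0.0096 0.113 ] [0.5488 0.0446 0.1213]
```

The head top is now at 0.118, up from 0.093, so the knob is out and on, and it has been released for over a second. Next I'll shut the jaws and push down with the fingertips, aiming for a TCP height of about 0.117.

```bash
python3 -m jog '[[0,0,0,0,0,0,-1],[0,0,0,0,0,0,-1],[0,0,0,0,0,0,-1],[0,0,0,0,0,0,-1],[0,0,0,0,0,0,-1],[0,0,0,0,0,0,-1],[0,0,0,0,0,0,-1],[0,0,0,0,0,0,-1],[0,0,0,0,0,0,-1],[0,0,0,0,0,0,-1],[0,0,0,0,0,0,-1],[0,0,0,0,0,0,-1]]';python3 -m jog '[[0,0,-0.08,0,0,0,-1],[0,0,-0.08,0,0,0,-1],[0,0,-0.04,0,0,0,-1],[0,0,-0.04,0,0,0,-1],[0,0,-0.03,0,0,0,-1],[0,0,-0.03,0,0,0,-1],[0,0,-0.03,0,0,0,-1],[0,0,-0.025,0,0,0,-1],[0,0,-0.02,0,0,0,-1],[0,0,0,0,0,0,-1],[0,0,0,0,0,0,-1]]'
```

```text
time_s: 7.02
position: [0.5299, 0.028, 0.1921]
tcp_rot: [0.391, 3.117, -0.0]
force: [-0.8, 1.0, 0.1]
grip_width: 0.191
grasp_force: 0.0
time_s: 7.93
position: [0.5299, 0.0281, 0.117]
tcp_rot: [-0.391, -3.117, -0.0]
force: [-1.0, 0.5, 0.1]
grip_width: 0.005
grasp_force: 0.0
```

```bash
python3 -m jog '[[0,0,0.1,0,0,0,-1],[0,0,0.1,0,0,0,-1],[0,0,0.1,0,0,0,-1],[0,0,0.1,0,0,0,-1],[0,0,0,0,0,0,1],[0,0,0,0,0,0,1],[0,0,0,0,0,0,1],[0,0,0,0,0,0,1],[0,0,0,0,0,0,1],[0,0,0,0,0,0,1],[0,0,0,0,0,0,1],[0,0,0,0,0,0,1]]'; python3 look.py pics/w3.png
```

```text
time_s: 8.93
position: [0.5298, 0.0281, 0.1968]
tcp_rot: [-0.391, -3.117, 0.0]
force: [-0.4, -0.5, -0.1]
grip_width: 0.531
grasp_force: 0.0
[0.52984699 0.0280714  0.19687537] 8.9833
[313.5, 234.8] 0.62 [0.5297 0.0253 0.083 ] [0.5269 0.0262 0.0942]
[360.4, 397.3] 0.6 [0.6862 0.0286 0.083 ] [0.5106 0.0415 0.2892]
[361.8, 379.9, 29.1, 12.5] 0.66
[315.9, 238.2, 43.7, 43.9] 0.56
disc 1573 [0.5298 0.0275 0.0927] [0.5134 0.0096 0.0881] [0.5484 0.0447 0.0959]
```

The head top is back at 0.0927, matching its starting height of 0.0928, and the robot is clear of everything.

```bash
python3 -c "
from bench import finish_job
print(finish_job())"
```

```text
the job is handed in; nothing more can be done
None
```

I pulled the mill's round knob out to on, left it there for over a second, pushed it back in and let go; the camera showed its head at its starting height, the robot didn't touch the extractor's square knob, and I handed the job in at about 9 s.

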